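# Run out and lock the collimator lens tube

## Task

The collimator's lens tube has been left run in and unlocked. With the outside of a fingertip, push the pin on top of the barrel along the long leg of its L-shaped slot as far as it goes, then push it round the corner and across to the very end of the short leg, so that the tube stands run out and locked. Never take the pin between the fingers, and leave the mirror and the lens cap where they stand and the lamp switch as it is.

Things in the scene. Friction and masses are not known exactly. Their poses are not given: they have to be found in the camera images.
- collimator: Brass collimator on a black iron stand fixed to the shelf (foot 200 x 95 x 12 mm). Origin: on the shelf under the barrel axis; x along the axis to the lens, z up; axis 75 mm up. Slotted bronze collar, 76 mm diameter, x -50 to +50 mm, top 113 mm up. Clamp rings, 77 mm diameter, at x -92 and +66 mm, screw tops 119 mm up. Whole: x -168 to +115 mm, to +164 mm run out.
- pin_head (a point): Moving: middle of the pin's head, a steel cylinder 12 mm in diameter (knurled bands 13 mm), 26 mm long, radial to the barrel, 42 to 68 mm from its axis (middle 55 mm). In the collimator frame it starts at x -29 mm + tube_slide, y +20 mm, z 126 mm, leaning 21 degrees to +y; it goes along +x, then over the top (z 130) to -y, ending at x +18 to +21 mm, y -20 mm, leaning 21 degrees to -y.
- slot_corner (a point): Fixed: the corner of the L-shaped slot, on the collar's surface, pin centre line: collimator x +21 mm, y +14 mm, z 110 mm. The long leg runs from here 50 mm towards collimator -x, the short leg across over the collar's top towards -y. Slot about 11 mm wide, pin shank 8 mm.
- slot_end (a point): Fixed: the end of the short leg, where the pin must finish, on the collar's surface, pin centre line: collimator x +21 mm, y -14 mm, z 110 mm.
- tube_slide (a joint): How far lens tube and pin have slid towards the lens (collimator +x), m: 0 at the closed end of the long leg, 0.050 at the corner, a hard stop. Dry friction about 2 N, no spring: stays where left. Starts between 0 and 0.018.
- tube_turn (a joint): How far tube and pin have turned about the barrel axis, rad: 0 in the long leg (pin on the +y side), 0.733 at the end of the short leg (pin on the -y side), a hard stop. The slot lets it turn only with tube_slide within about 3 mm of 0.050, and then keeps the tube out. Dry friction 0.08 N m, about 1.5 N at the pin head, no spring.
- mirror: Bystander, loose: silvered mirror disc in a brass ring 68 mm in diameter, upright on a stem and a black round foot 68 mm in diameter; 117 mm tall, 0.4 kg, facing the lens. Origin: centre of the foot's underside, z up.
- lens_cap: Bystander, loose: round black ebonite lens cap lying flat, 73 mm in diameter, 18 mm tall, 60 g. Origin: centre of its underside.
- lamp_switch: Bystander, fixed: white porcelain round base 72 mm in diameter, 16 mm tall, with a black bakelite rocker between two cheeks; 36 mm tall in all. Origin: centre of its underside.
- lamp_rocker (a joint): Tilt of the switch's rocker, rad: 0 off (as it starts), 0.4 on. It stays where it is left.

How it is judged:
By the outcome, as a careful person would: the job done as asked, in the order asked, and still so for the second after the job is handed in, with the robot touching nothing.
It also fails if it takes over 42 s, if anything falls off the work surface, if the arm or the gripper's body presses on something with over 40 N, if the wrist force passes 120 N, or if a joint passes its speed limit or range.

## Robot

A 6-joint arm with a two-finger parallel gripper is mounted at the origin on the work surface. World frame = base frame: x ahead of the robot, y to its left, z up, the work surface at z = 0. Lengths are in m, angles in rad, forces in N, time in s.
With the tool pointing down it reaches from about 0.325 to 0.75 m from the base axis. Payload 7.6 kg.
Tool frame: the origin (TCP) lies at the very end of the fingers, on their centre line; the grasp point (between the pads) lies 19 mm behind it; z points along the fingers, y is the direction in which the jaws open and shut (so a half turn about z gives the same grasp; the last joint's range is limited). The gripper opens to 85 mm and grips with 20 to 120 N. Pads are 22 mm wide; open, the fingers measure 114 mm over their backs; the gripper's body (76 mm by 85 mm) begins 54 mm behind the grasp point. The pads swing forward as they close: fully open they stand 13 mm farther back than shut.
Start: joints at [-1.408, 0.052, 1.401, -0, 1.689, -0.07], TCP at [0.121, -0.511, 0.231] pointing down, gripper open.
Joint ranges: [-2.9, 2.9], [-0.91, 2.17], [0.12, 2.37], [-1.06, 4.2], [0.26, 2.73], [-2.93, 2.93]. Speed limits (rad/s): [2.57, 2.57, 3.01, 3.14, 3.14, 3.14].

## Interface

Orientations are given as a 3x3 rotation matrix whose columns are the frame's x, y, z axes.
In Python, from plant import arm gives the robot as it stands.
- The arm moves only by the tool arm_command, never from a script. Its argument "steps" is a list of rows, each a list of 7 numbers: the turn, a rotation vector about the tool's x, y, z in rad, then the shift along the tool's x, y, z in m, then the finger opening in m, from 0 to 0.0854. A call has 1 to 10 rows; each row shifts and turns the commanded pose from where the row before left it, along the tool's axes as they then stand; what a row does not reach is not made up. A row lasts 1/8 s, in which the tool goes at most 62.5 mm and 10.7 degrees, less where a joint would pass 70% of its speed; a pose out of reach is approached as far as the arm can. A call with a gripper value outside its range is refused whole. The fingers move at their own pace and stop on an object; "grip_force" is the grip in N (left out, the last holds). Time passes only in rows, so rows that do not move let the fingers close. It gives the time, the measured TCP pose, the force and the opening at its end, in the units of the state.
- arm.observe(): the state, without advancing time (a new reading comes with each control period).
- arm.snapshot(name): name is "scene" or "top" or "wrist"; returns the picture (420x560x3 uint8, red, green, blue); there is no depth.
- arm.camera_info(name): a dict with "fov_y" (degrees; the focal length in pixels is half the picture's height over the tangent of half this angle, whatever the lens; pixels are square), "cx", "cy" (the principal point, pixels), "rvec" (rotation vector, rad) and "tvec" (3), from world to camera coordinates, as OpenCV has them. Camera axes: x right, y down, z forward; pixel columns grow to the right and rows downward; lengths in m; the calibration is good to about 2 mm. A picture is of the moment at which its call begins: read the wrist's pose just before it. camera_info takes no time and is no camera call; for the wrist camera it gives the pose at the moment of the call.
- arm.close_job(): hands the job in, once; it reports no verdict.
The state is a dict: "clock": time; "q": joint angles; "dq": joint speeds; "tau": joint torques, N m; "eef_pos": TCP position; "tcp_rot": TCP orientation; "ft_force": force on the tool from outside, world axes, zero at the start; "moment": the same for the moment, N m; "finger_gap": opening from 0.0 (shut) to 1.0 (fully open).
Only numpy, scipy, OpenCV 4.12 (cv2) and the standard library are available. Lean on these libraries where they do the work, as an engineer would, in place of code of your own. Each camera call takes 0.05 s, during which the arm holds its last target.

## Working session

There is one attempt and no reset: what is moved stays moved. The work goes in short steps, Python scripts to look and compute and a tool call to move; the robot and the scene stay as the last step left them, time stands still between calls to the robot, and variables do not carry over. Pictures are saved under pics/ and viewed, and the job is handed in when it is done.

Besides the shell and the picture viewer there is one more tool, called after "Request:" by a JSON object that holds its "fn" and its "kwargs", one argument or row to a line. arm_command: Moves the arm, as the interface text tells. Its arguments: {"type":"object","properties":{"steps":{"type":"array","items":{"type":"array","items":{"type":"number"}}},"grip_force":{"type":"number"}},"required":["steps"]}

```bash
ls; mkdir -p pics; python3 - <<'E'
from plant import arm
import cv2
for n in ["scene","top","wrist"]:
    print(n,arm.camera_info(n))
    cv2.imwrite(f"pics/{n}0.png",arm.snapshot(n)[:,:,::-1])
print(arm.observe())
E
```

```text
pics
scene {'fov_y': 57.984380866853385, 'cx': 278.87011477421015, 'cy': 206.46921579548425, 'rvec': array([ 1.94218979,  1.15547028, -0.56955302]), 'tvec': array([-0.34632086, -0.18983781,  1.0919646 ])}
top {'fov_y': 54.07643744819326, 'cx': 278.6231144963817, 'cy': 209.36722072163508, 'rvec': array([ 2.19762876, -2.15610096,  0.03232378]), 'tvec': array([0.0798818 , 0.56335158, 0.74418959])}
wrist {'fov_y': 66.62220464016619, 'cx': 278.3662185777776, 'cy': 213.28487517191186, 'rvec': array([-2.29184534,  1.81177431,  0.24759134]), 'tvec': array([-0.52366684, -0.03490541,  0.37905008])}
{'clock': 0.15, 'q': array([-1.40831184e+00,  5.26980314e-02,  1.40147164e+00, -2.18747664e-05,
        1.68855887e+00, -7.02985752e-02]), 'dq': array([ 1.54193685e-04, -2.62788850e-03, -3.00778261e-03,  1.40868285e-03,
        6.09856739e-05,  4.83221768e-05]), 'tau': array([ 8.15313342e-04, -3.81951964e+01, -3.60422695e+01, -4.96681309e-05,
        4.69133374e-03, -2.40968546e-05]), 'eef_pos': array([ 0.1210935, -0.5106284,  0.2306728]), 'tcp_rot': array([[ 9.73028745e-01,  2.30683807e-01, -2.05191067e-04],
       [ 2.30683891e-01, -9.73028105e-01,  1.11741727e-03],
       [ 5.81133946e-05, -1.13461340e-03, -9.99999355e-01]]), 'ft_force': array([-0.03867568,  0.67603672,  0.03067222]), 'moment': array([-0.01882974,  0.00637083, -0.02759047]), 'finger_gap': 0.9986235025190034}
```

View pics/scene0.png

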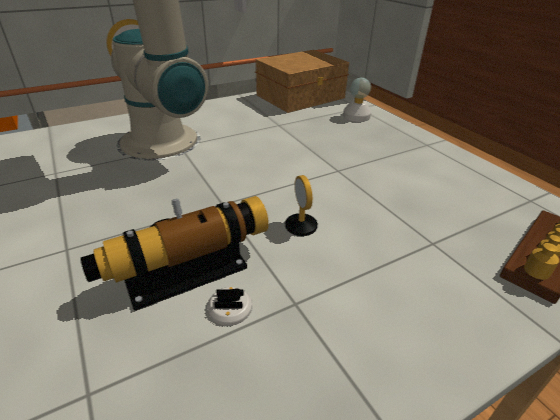

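View pics/top0.png

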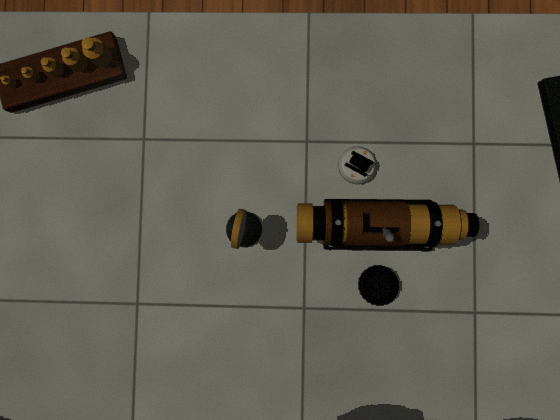

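View pics/wrist0.png

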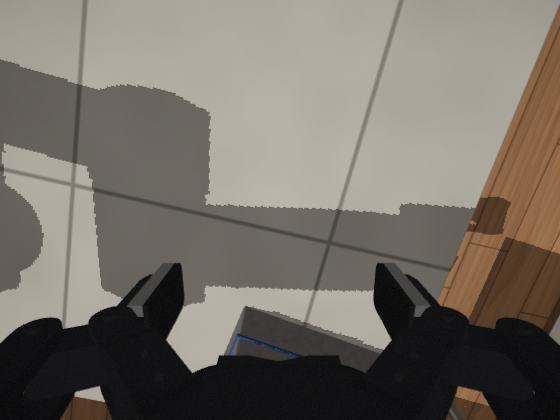

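The scene picture shows the collimator at about (175,240), its pin at (177,208), the mirror at (302,205) and the switch at (229,303). In the top picture the lens faces left, with the pin at about (389,235), the corner at about (366,232), the cap at (379,285), the switch at (357,164) and the mirror at (243,229). I'll enlarge it.

```bash
python3 - <<'E'
import cv2
t=cv2.imread("pics/top0.png")[190:265,290:490]
cv2.imwrite("pics/topc.png",cv2.resize(t,None,fx=4,fy=4,interpolation=cv2.INTER_CUBIC))
t=cv2.imread("pics/scene0.png")[180:320,70:280]
cv2.imwrite("pics/scenec.png",cv2.resize(t,None,fx=3.8,fy=3.8,interpolation=cv2.INTER_CUBIC))
E
```

```text
(no output)
```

View pics/topc.png

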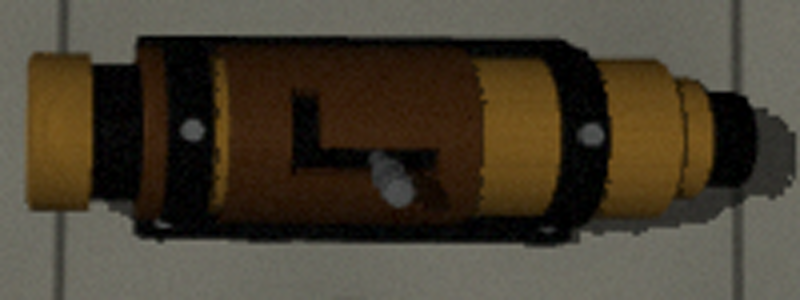

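View pics/scenec.png

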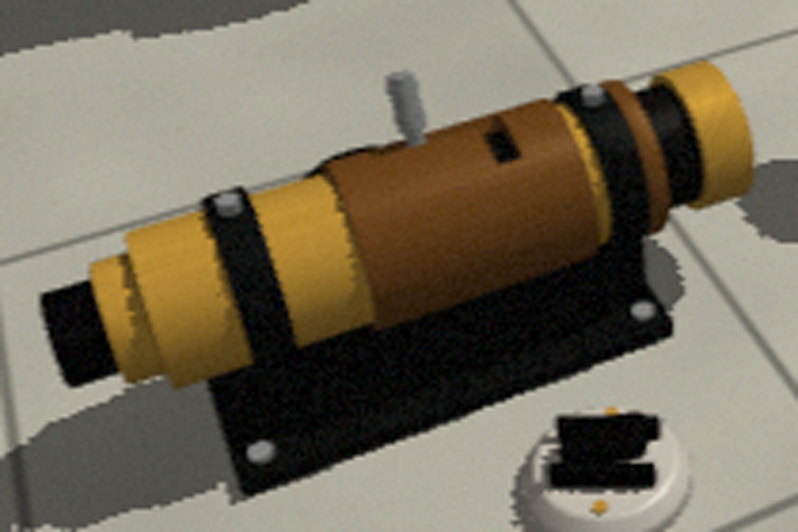

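The crops show, top then scene: front screw (192,130) and (593,95), rear screw (592,133) and (229,203), pin tip (398,190) and (401,77), slot end in the top crop about (306,95), corner (306,158). I'll triangulate these.

```bash
cat > h.py <<'E'
from plant import arm
import numpy as np, cv2
def cam(n):
    c=arm.camera_info(n); f=210/np.tan(np.radians(c['fov_y']/2))
    K=np.array([[f,0,c['cx']],[0,f,c['cy']],[0,0,1.]]); R=cv2.Rodrigues(c['rvec'])[0]
    return K,R,np.array(c['tvec'])
def tri(a,pa,b,pb):
    P=[k@np.c_[R,t] for k,R,t in (a,b)]
    X=cv2.triangulatePoints(P[0],P[1],np.array(pa,float).reshape(2,1),np.array(pb,float).reshape(2,1))[:,0]; return X[:3]/X[3]
def onz(c,p,z):
    K,R,t=c; d=R.T@np.linalg.inv(K)@np.array([p[0],p[1],1.]); o=-R.T@t
    return o+d*(z-o[2])/d[2]
def proj(c,X):
    K,R,t=c; v=K@(R@np.array(X)+t); return v[:2]/v[2]
E
python3 - <<'E'
from h import *
T,S=cam("top"),cam("scene")
tp=lambda x,y:(290+(x+.5)/4-.5,190+(y+.5)/4-.5)
sp=lambda x,y:(70+(x+.5)/3.8-.5,180+(y+.5)/3.8-.5)
f=tri(T,tp(192,130),S,sp(593,95)); r=tri(T,tp(592,133),S,sp(229,203)); p=tri(T,tp(398,190),S,sp(401,77))
print("front",f,"rear",r,"dist",np.linalg.norm(f-r),"pin top",p)
f2=onz(T,tp(192,130),.119);r2=onz(T,tp(592,133),.119);print(f2,r2,np.linalg.norm(f2-r2))
F=(f2+f)/2;Rr=(r+r2)/2
u=(F-Rr)[:2];u/=np.linalg.norm(u);w=np.array([-u[1],u[0]])
o=((F[:2]-.066*u)+(Rr[:2]+.092*u))/2
print("origin",o,"yaw",np.degrees(np.arctan2(u[1],u[0])))
L=lambda X:((X[:2]-o)@u,(X[:2]-o)@w)
print("pin top local",L(p),p[2])
for n,q,z in(("corner",(306,158),.11),("end",(306,95),.11)):print(n,L(onz(T,tp(*q),z)))
for n,q,z in(("cap",(379,285),.018),("switch",(357,164),.016),("mirror foot",(243,231),.01)):
    X=onz(T,q,z);print(n,X,L(X))
E
```

```text
front [ 0.53725898 -0.00694934  0.11729727] rear [ 0.53909536 -0.16475868  0.11804737] dist 0.157821809260752 pin top [ 0.51493609 -0.084021    0.13835145]
[ 0.53707912 -0.00705123  0.119     ] [ 0.53890852 -0.1649569   0.119     ] 0.15791626646361331
origin [ 0.53793456 -0.07292991] yaw 90.6652340678106
pin top local (np.float64(-0.01082331862977552), np.float64(0.02312568981747062)) 0.1383514525008675
corner (np.float64(0.019055132497851863), np.float64(0.010775403328004373))
end (np.float64(0.018947120869529516), np.float64(-0.01466591427026627))
cap [ 0.42724212 -0.09478623  0.018     ] (np.float64(-0.02056967102651211), np.float64(0.11093874153610017))
switch [ 0.6489528  -0.05336647  0.016     ] (np.float64(0.01827317252974981), np.float64(-0.11123789614810908))
mirror foot [0.52045551 0.15668579 0.01      ] (np.float64(0.2298031669247407), np.float64(0.014811978214803607))
```

Request:
{"fn": "arm_command", "kwargs": {
  "steps": [
    [0, 0, 0.1105, 0, 0, 0, 0],
    [0, 0, 0.1105, 0, 0, 0, 0],
    [0, 0, 0, 0.04, -0.0385, 0, 0],
    [0, 0, 0, 0.04, -0.0385, 0, 0],
    [0, 0, 0, 0.04, -0.0385, 0, 0],
    [0, 0, 0, 0.04, -0.0385, 0, 0],
    [0, 0, 0, 0.04, -0.0385, 0, 0],
    [0, 0, 0, 0.04, -0.0385, 0, 0],
    [0, 0, 0, 0.04, -0.0385, 0, 0],
    [0, 0, 0, 0.04, -0.0385, 0, 0]
  ],
  "grip_force": 40
}}

```text
clock: 1.4
eef_pos: [0.4385, -0.1976, 0.2312]
tcp_rot: [[1.0, 0.012, -0.0], [0.012, -1.0, -0.0], [-0.0, 0.0, -1.0]]
ft_force: [0.8, -0.9, 0.2]
finger_gap: 0.001
```

Request:
{"fn": "arm_command", "kwargs": {
  "steps": [
    [0, 0, 0, 0.04, -0.0385, 0, 0],
    [0, 0, 0, 0.039, -0.038, 0, 0],
    [0, 0, 0, 0, 0, 0.03, 0],
    [0, 0, 0, 0, 0, 0.03, 0],
    [0, 0, 0, 0, 0, 0, 0]
  ]
}}

```text
clock: 2.02
eef_pos: [0.5142, -0.1211, 0.1686]
tcp_rot: [[1.0, 0.012, -0.006], [0.012, -1.0, 0.002], [-0.006, -0.002, -1.0]]
ft_force: [-0.0, 0.3, 0.4]
finger_gap: 0.003
```

```bash
python3 - <<'E'
from h import *
print(arm.observe()['eef_pos'])
for n in ["scene","wrist","top"]:
    im=arm.snapshot(n)[:,:,::-1]
    if n=="scene": im=cv2.resize(im[130:320,70:300],None,fx=3.1,fy=3.1,interpolation=cv2.INTER_CUBIC)
    if n=="top": im=cv2.resize(im[170:280,280:490],None,fx=3.5,fy=3.5,interpolation=cv2.INTER_CUBIC)
    cv2.imwrite(f"pics/{n}1.png",im)
E
```

```text
[ 0.51421325 -0.12112043  0.1685589 ]
```

View pics/scene1.png

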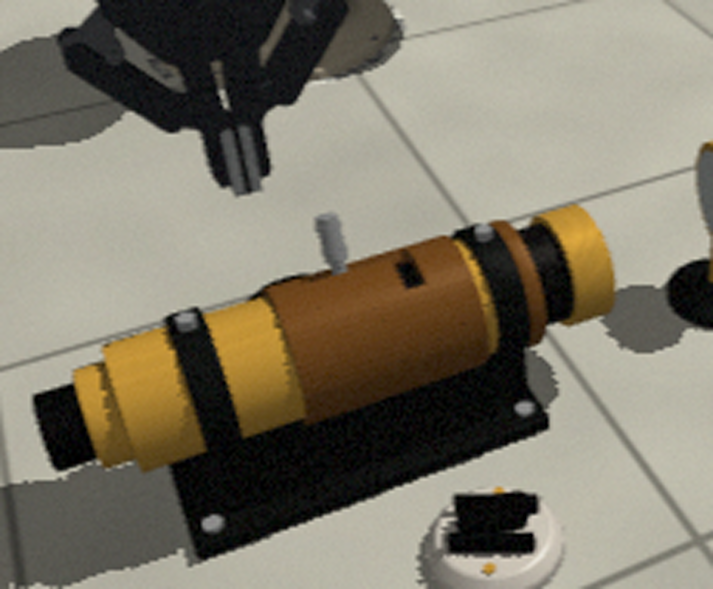

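View pics/wrist1.png

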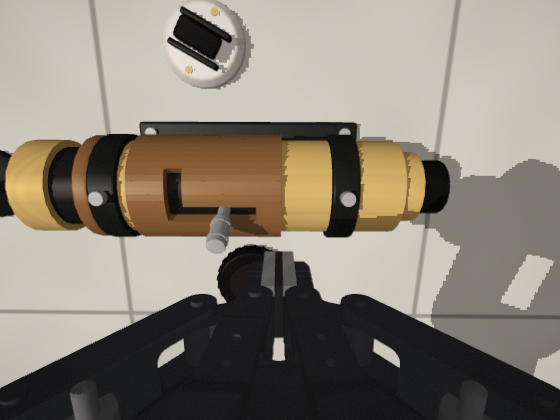

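The closed tip is narrow for its last 25 mm or so, and then the linkage flares out. It stands behind the pin, clear of it on the -x side, with the pin's tip at wrist pixel (216,243). I'll go down beside the pin.

Request:
{"fn": "arm_command", "kwargs": {
  "steps": [
    [0, 0, 0, 0.002, 0, 0.02, 0],
    [0, 0, 0, 0, 0, 0.02, 0],
    [0, 0, 0, 0, 0, 0.009, 0],
    [0, 0, 0, 0, 0, 0, 0]
  ]
}}

```text
clock: 2.68
eef_pos: [0.5177, -0.1218, 0.1229]
tcp_rot: [[1.0, 0.012, 0.0], [0.012, -1.0, -0.0], [0.0, 0.0, -1.0]]
ft_force: [0.6, 0.6, -0.2]
finger_gap: 0.001
```

```bash
python3 - <<'E'
from h import *
s=arm.observe();print(s['eef_pos'],s['ft_force'])
im=arm.snapshot("scene")[:,:,::-1]
im=cv2.resize(im[130:320,70:300],None,fx=3.1,fy=3.1,interpolation=cv2.INTER_CUBIC)
cv2.imwrite(f"pics/scene2.png",im)
cv2.imwrite(f"pics/wrist2.png",arm.snapshot("wrist")[:,:,::-1])
E
```

```text
[ 0.51772975 -0.12179978  0.12285171] [ 0.63707367  0.58827036 -0.24511895]
```

View pics/scene2.png

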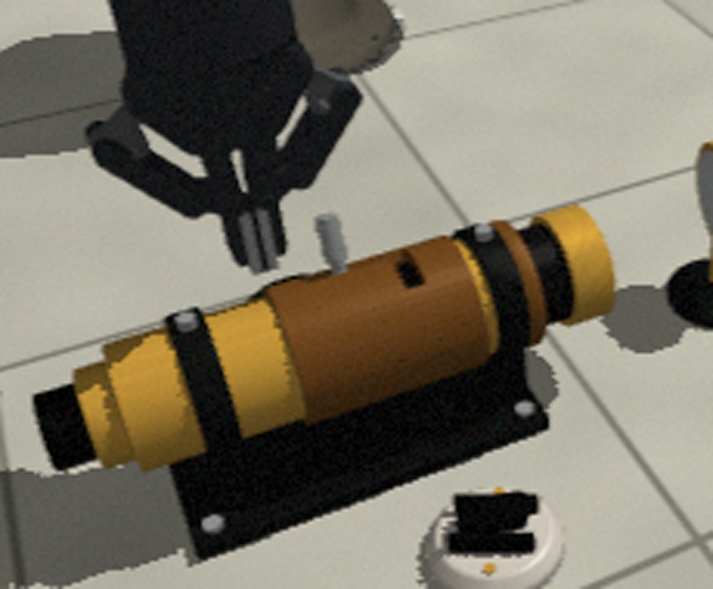

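View pics/wrist2.png

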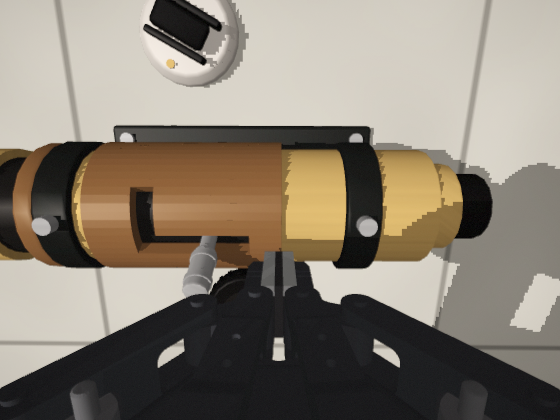

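Request:
{"fn": "arm_command", "kwargs": {
  "steps": [
    [0, 0, 0, 0, 0, 0.003, 0],
    [0, 0, 0, 0, -0.006, 0, 0],
    [0, 0, 0, 0, -0.006, 0, 0],
    [0, 0, 0, 0, -0.005, 0, 0],
    [0, 0, 0, 0, -0.005, 0, 0],
    [0, 0, 0, 0, -0.005, 0, 0],
    [0, 0, 0, 0, -0.005, 0, 0],
    [0, 0, 0, 0, -0.004, 0, 0],
    [0, 0, 0, 0, -0.004, 0, 0],
    [0, 0, 0, 0, 0, 0, 0]
  ]
}}

```text
clock: 4.03
eef_pos: [0.5171, -0.0811, 0.1193]
tcp_rot: [[1.0, 0.012, -0.0], [0.012, -1.0, 0.001], [-0.0, -0.001, -1.0]]
ft_force: [0.6, 0.5, 0.2]
finger_gap: 0.004
```

```bash
python3 - <<'E'
from h import *
s=arm.observe();print(s['eef_pos'],s['ft_force'])
im=arm.snapshot("scene")[:,:,::-1]
im=cv2.resize(im[130:320,70:300],None,fx=3.1,fy=3.1,interpolation=cv2.INTER_CUBIC)
cv2.imwrite(f"pics/scene3.png",im)
cv2.imwrite(f"pics/wrist3.png",arm.snapshot("wrist")[:,:,::-1])
E
```

```text
[ 0.51707947 -0.08113082  0.11926058] [0.5850981  0.49609123 0.18503776]
```

View pics/scene3.png

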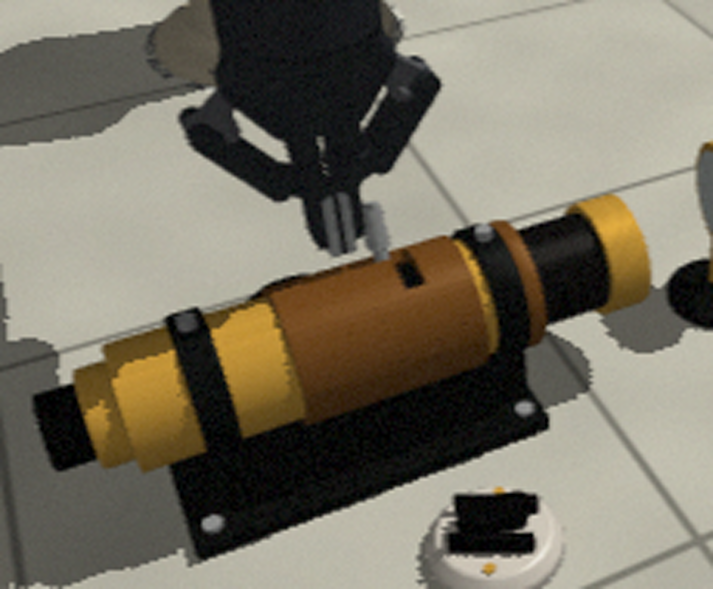

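View pics/wrist3.png

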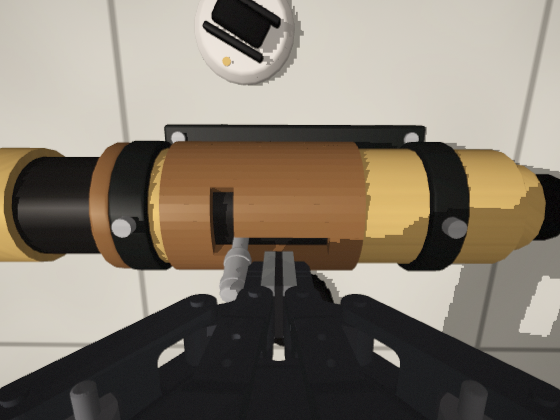

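The tube is running out and the outer finger is against the pin, now at scene crop (377,230) and just short of the corner. I'll go on gently.

Request:
{"fn": "arm_command", "kwargs": {
  "steps": [
    [0, 0, 0, 0, -0.002, 0, 0],
    [0, 0, 0, 0, -0.002, 0, 0],
    [0, 0, 0, 0, -0.002, 0, 0],
    [0, 0, 0, 0, -0.002, 0, 0],
    [0, 0, 0, 0, 0, 0, 0]
  ]
}}

```text
clock: 4.75
eef_pos: [0.5169, -0.0734, 0.1192]
tcp_rot: [[1.0, 0.012, -0.0], [0.012, -1.0, 0.0], [-0.0, -0.0, -1.0]]
ft_force: [-0.3, -0.3, -1.2]
finger_gap: -0.002
```

Request:
{"fn": "arm_command", "kwargs": {
  "steps": [
    [0, 0, 0, 0, -0.0015, 0, 0],
    [0, 0, 0, 0, -0.0015, 0, 0],
    [0, 0, 0, 0, 0, 0, 0]
  ]
}}

```text
clock: 5.12
eef_pos: [0.5169, -0.0714, 0.1193]
tcp_rot: [[1.0, 0.011, -0.0], [0.011, -1.0, -0.002], [-0.0, 0.002, -1.0]]
ft_force: [-0.2, -6.1, -2.0]
finger_gap: 0.004
```

Request:
{"fn": "arm_command", "kwargs": {
  "steps": [
    [0, 0, 0, 0, -0.001, 0, 0],
    [0, 0, 0, 0, 0, 0, 0]
  ]
}}

```text
clock: 5.38
eef_pos: [0.5169, -0.0713, 0.1193]
tcp_rot: [[1.0, 0.011, 0.0], [0.011, -1.0, -0.003], [0.0, 0.003, -1.0]]
ft_force: [-0.8, -9.8, -1.9]
finger_gap: -0.001
```

```bash
python3 - <<'E'
from h import *
s=arm.observe();print(s['eef_pos'],s['ft_force'])
im=arm.snapshot("scene")[:,:,::-1]
im=cv2.resize(im[130:320,70:300],None,fx=3.1,fy=3.1,interpolation=cv2.INTER_CUBIC)
cv2.imwrite(f"pics/scene4.png",im)
cv2.imwrite(f"pics/wrist4.png",arm.snapshot("wrist")[:,:,::-1])
E
```

```text
[ 0.51691791 -0.0712539   0.11931893] [-0.75875314 -9.7617478  -1.91263232]
```

View pics/wrist4.png

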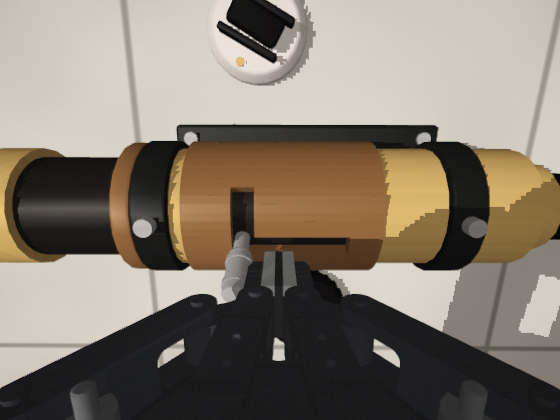

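View pics/scene4.png

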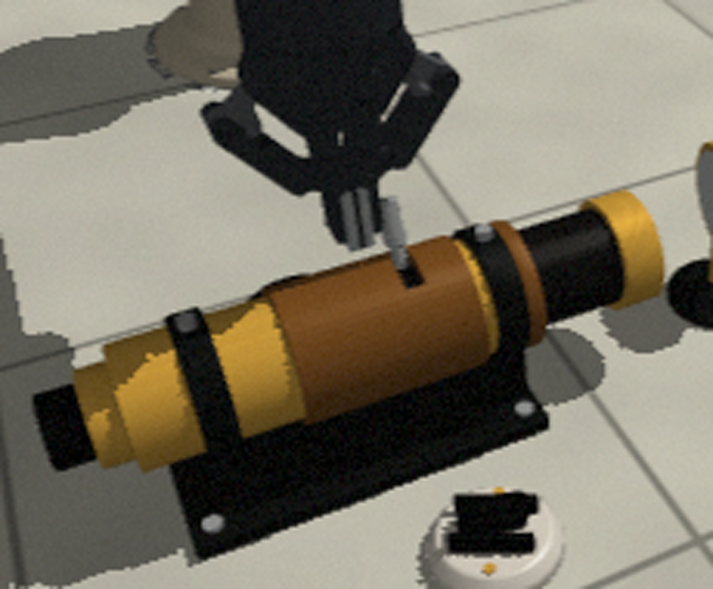

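The pin is against the stop at the corner: 9.8 N, no further motion, and the wrist view shows it under the short leg at (241,238). I'll back off and come round to its +y side.

Request:
{"fn": "arm_command", "kwargs": {
  "steps": [
    [0, 0, 0, 0, 0.004, 0, 0],
    [0, 0, 0, 0, 0.004, 0, 0],
    [0, 0, 0, -0.017, 0, 0, 0],
    [0, 0, 0, -0.018, 0, 0, 0],
    [0, 0, 0, 0, 0, 0, 0]
  ]
}}

```text
clock: 6.1
eef_pos: [0.4818, -0.0779, 0.1195]
tcp_rot: [[1.0, 0.012, 0.0], [0.012, -1.0, 0.0], [0.0, -0.0, -1.0]]
ft_force: [0.3, 0.5, -0.1]
finger_gap: 0.005
```

Request:
{"fn": "arm_command", "kwargs": {
  "steps": [
    [0, 0, 0, 0, -0.01, 0, 0],
    [0, 0, 0, 0, -0.011, 0, 0],
    [0, 0, 0, 0, 0, 0, 0]
  ]
}}

```text
clock: 6.48
eef_pos: [0.4821, -0.056, 0.1192]
tcp_rot: [[1.0, 0.013, -0.0], [0.013, -1.0, 0.0], [-0.0, -0.0, -1.0]]
ft_force: [0.7, -0.4, 0.3]
finger_gap: 0.002
```

```bash
python3 - <<'E'
from h import *
s=arm.observe();print(s['eef_pos'],s['ft_force'])
im=arm.snapshot("top")[:,:,::-1]
cv2.imwrite(f"pics/top5.png",cv2.resize(im[170:280,280:490],None,fx=3.5,fy=3.5,interpolation=cv2.INTER_CUBIC))
cv2.imwrite(f"pics/wrist5.png",arm.snapshot("wrist")[:,:,::-1])
E
```

```text
[ 0.48207963 -0.0560336   0.11920445] [ 0.66228634 -0.42881397  0.27991801]
```

View pics/wrist5.png

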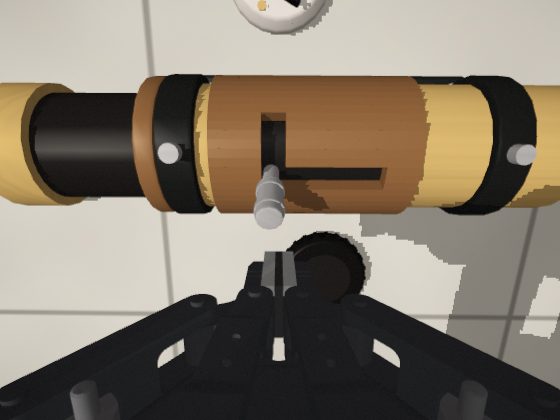

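View pics/top5.png

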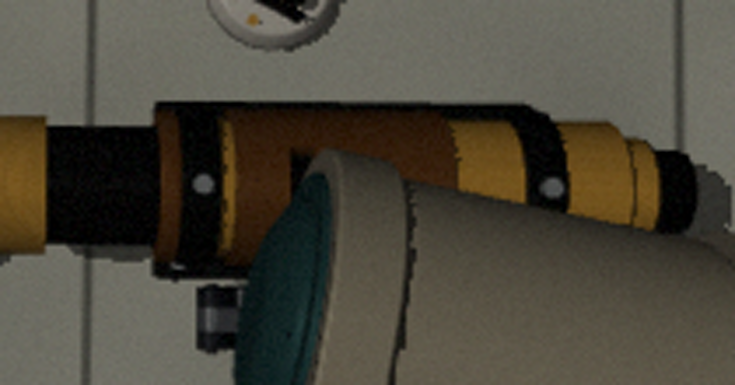

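The pin is at the corner, ahead of the left finger's side face (pin at u≈269, left pad 264–277). Next is the push across.

Request:
{"fn": "arm_command", "kwargs": {
  "steps": [
    [0, 0, 0, 0.008, 0, 0, 0],
    [0, 0, 0, 0.005, 0, 0, 0],
    [0, 0, 0, 0.005, 0, 0, 0],
    [0, 0, 0, 0.005, 0, 0, 0],
    [0, 0, 0, 0.005, 0, 0, 0],
    [0, 0, 0, 0.004, 0, 0, 0],
    [0, 0, 0, 0.004, 0, 0, 0],
    [0, 0, 0, 0.004, 0, 0, 0],
    [0, 0, 0, 0, 0, 0, 0]
  ]
}}

```text
clock: 7.7
eef_pos: [0.5221, -0.0566, 0.1192]
tcp_rot: [[1.0, 0.012, 0.0], [0.012, -1.0, -0.0], [0.0, 0.0, -1.0]]
ft_force: [0.3, -0.3, -0.9]
finger_gap: 0.004
```

```bash
python3 - <<'E'
from h import *
s=arm.observe();print(s['eef_pos'],s['ft_force'])
cv2.imwrite(f"pics/wrist6.png",arm.snapshot("wrist")[:,:,::-1])
E
```

```text
[ 0.52212323 -0.05660287  0.11918992] [ 0.29488905 -0.30155489 -0.85378889]
```

View pics/wrist6.png

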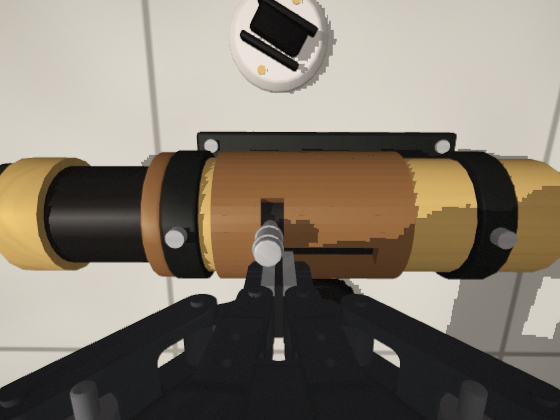

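The pin has turned past the corner and is nearly upright, with its head at (267,245). I'll carry on.

Request:
{"fn": "arm_command", "kwargs": {
  "steps": [
    [0, 0, 0, 0.003, 0, 0, 0],
    [0, 0, 0, 0.003, 0, 0, 0],
    [0, 0, 0, 0.003, 0, 0, 0],
    [0, 0, 0, 0.002, 0, 0, 0],
    [0, 0, 0, 0, 0, 0, 0]
  ]
}}

```text
clock: 8.38
eef_pos: [0.5329, -0.0565, 0.1192]
tcp_rot: [[1.0, 0.012, 0.0], [0.012, -1.0, -0.0], [0.0, 0.0, -1.0]]
ft_force: [-1.0, 0.1, -0.1]
finger_gap: 0.001
```

Request:
{"fn": "arm_command", "kwargs": {
  "steps": [
    [0, 0, 0, 0.002, 0, 0, 0],
    [0, 0, 0, 0.0015, 0, 0, 0],
    [0, 0, 0, 0, 0, 0, 0]
  ]
}}

```text
clock: 8.75
eef_pos: [0.5364, -0.0564, 0.1192]
tcp_rot: [[1.0, 0.012, -0.0], [0.012, -1.0, -0.0], [-0.0, 0.0, -1.0]]
ft_force: [-1.7, 0.2, -1.1]
finger_gap: -0.003
```

Request:
{"fn": "arm_command", "kwargs": {
  "steps": [
    [0, 0, 0, 0.0015, 0, 0, 0],
    [0, 0, 0, 0.001, 0, 0, 0],
    [0, 0, 0, 0, 0, 0, 0]
  ]
}}

```text
clock: 9.12
eef_pos: [0.5387, -0.0564, 0.1192]
tcp_rot: [[1.0, 0.012, -0.0], [0.012, -1.0, -0.0], [-0.0, 0.0, -1.0]]
ft_force: [-2.5, -0.8, 0.3]
finger_gap: 0.001
```

```bash
python3 - <<'E'
from h import *
s=arm.observe();print(s['eef_pos'],s['ft_force'])
cv2.imwrite(f"pics/wrist7.png",arm.snapshot("wrist")[:,:,::-1])
E
```

```text
[ 0.53871519 -0.05639434  0.11923113] [-2.51854892 -0.76854131  0.26141989]
```

View pics/wrist7.png

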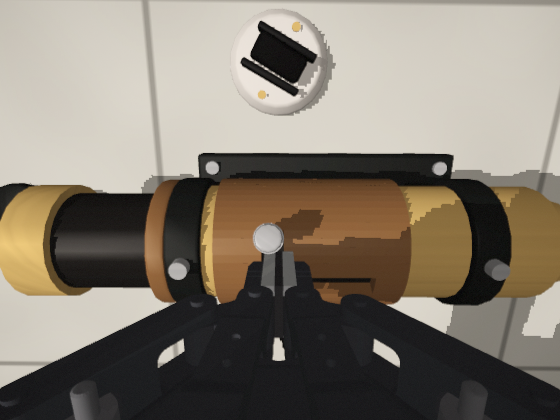

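Force is still low (2.5 N) and the stop has not been felt. I'll push on in 1 mm steps.

Request:
{"fn": "arm_command", "kwargs": {
  "steps": [
    [0, 0, 0, 0.001, 0, 0, 0],
    [0, 0, 0, 0.001, 0, 0, 0],
    [0, 0, 0, 0, 0, 0, 0]
  ]
}}

```text
clock: 9.55
eef_pos: [0.5394, -0.0564, 0.1189]
tcp_rot: [[1.0, 0.012, -0.004], [0.012, -1.0, -0.0], [-0.004, -0.0, -1.0]]
ft_force: [-11.3, 0.3, 3.8]
finger_gap: -0.001
```

Request:
{"fn": "arm_command", "kwargs": {
  "steps": [
    [0, 0, 0, 0.001, 0, 0, 0],
    [0, 0, 0, 0.001, 0, 0, 0],
    [0, 0, 0, 0, 0, 0, 0]
  ]
}}

```text
clock: 9.93
eef_pos: [0.5399, -0.0564, 0.1187]
tcp_rot: [[1.0, 0.012, -0.009], [0.012, -1.0, 0.0], [-0.009, -0.0, -1.0]]
ft_force: [-18.7, 0.1, 6.2]
finger_gap: 0.001
```

That is the hard stop: 19 N with almost no motion. Backing straight off, then up and away.

Request:
{"fn": "arm_command", "kwargs": {
  "steps": [
    [0, 0, 0, -0.006, 0, 0, 0],
    [0, 0, 0, -0.012, 0, 0, 0],
    [0, 0, 0, -0.02, 0, 0, 0],
    [0, 0, 0, 0, 0, -0.04, 0],
    [0, 0, 0, 0, 0, -0.05, 0],
    [0, 0, 0, 0, 0.05, 0, 0],
    [0, 0, 0, 0, 0.05, 0, 0],
    [0, 0, 0, 0, 0.05, 0, 0],
    [0, 0, 0, 0, 0.05, 0, 0],
    [0, 0, 0, 0, 0, 0, 0]
  ]
}}

```text
clock: 11.18
eef_pos: [0.5065, -0.2597, 0.2091]
tcp_rot: [[1.0, 0.008, 0.0], [0.008, -1.0, -0.001], [0.0, 0.001, -1.0]]
ft_force: [0.1, 0.5, 0.4]
finger_gap: -0.002
```

Request:
{"fn": "arm_command", "kwargs": {
  "steps": [
    [0, 0, 0, -0.03, 0.05, 0, 0],
    [0, 0, 0, -0.03, 0.05, 0, 0],
    [0, 0, 0, 0, 0, 0, 0]
  ]
}}

```text
clock: 11.55
eef_pos: [0.4466, -0.3595, 0.2095]
tcp_rot: [[1.0, 0.008, 0.0], [0.008, -1.0, -0.001], [0.0, 0.001, -1.0]]
ft_force: [0.6, 0.1, -0.4]
finger_gap: -0.0
```

```bash
python3 - <<'E'
from h import *
s=arm.observe();print(s['clock'],s['eef_pos'],s['ft_force'])
im=arm.snapshot("top")[:,:,::-1];cv2.imwrite("pics/top8f.png",im)
cv2.imwrite("pics/top8.png",cv2.resize(im[190:265,290:490],None,fx=4,fy=4,interpolation=cv2.INTER_CUBIC))
im=arm.snapshot("scene")[:,:,::-1]
cv2.imwrite("pics/scene8.png",cv2.resize(im[180:320,70:280],None,fx=3.8,fy=3.8,interpolation=cv2.INTER_CUBIC))
E
```

```text
11.55 [ 0.44660833 -0.35954793  0.20949382] [ 0.58274674  0.05174218 -0.35478978]
```

View pics/top8.png

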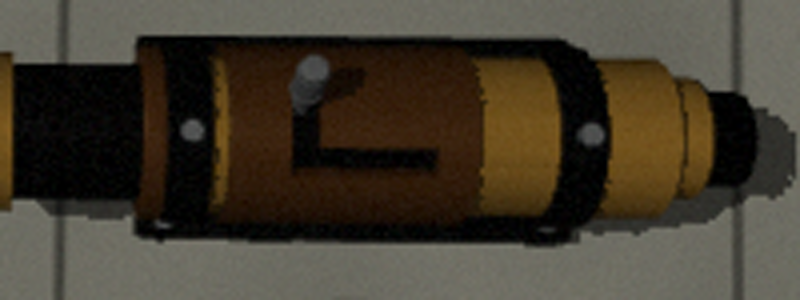

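View pics/scene8.png

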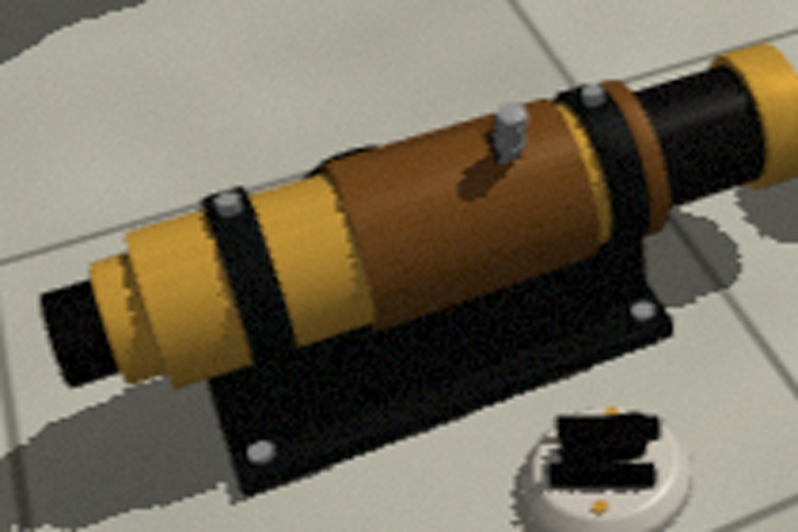

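View pics/top8f.png

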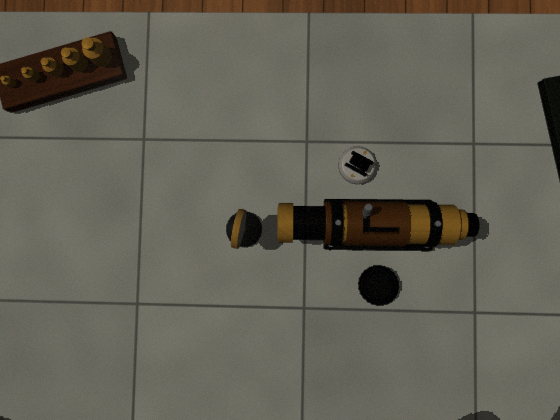

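```bash
python3 - <<'E'
from h import *
T,S=cam("top"),cam("scene")
p=tri(T,(290+315.5/4-.5,190+67.5/4-.5),S,(70+512.5/3.8-.5,180+111.5/3.8-.5))
a=np.radians(90.665);u=np.array([np.cos(a),np.sin(a)]);d=p[:2]-[.53793,-.07293]
print("pin top local",d@u,d@[-u[1],u[0]],p[2])
arm.close_job()
E
```

```text
pin top local 0.02120127000582715 -0.02415280084906359 0.13973976066752605
the job is handed in; nothing more can be done
```

The tube stands run out and locked, with the pin at the very end of the short leg. I handed the job in after about 12 s of the 42 s allowed.

- **Long leg:** with the closed gripper, the outside of one finger pushed the pin along the slot to the hard stop at the corner. The force there rose to about 10 N with no further motion.
- **Short leg:** I came round to the pin's other side and pushed it across with a finger's side face to the second hard stop. The force reached about 19 N with almost no further motion. The fingers stayed shut throughout, so the pin was never between them.
- **Last checks:** with the arm backed off, the top of the pin measured x +21.2 mm, y -24.2 mm, z 139.7 mm in the collimator frame. The expected values are x +18 to +21, y -24.4 and z 138.5 mm, so they agree within the camera's accuracy.
- **Other things:** in the final pictures the mirror, lens cap and lamp switch look just as they did at the start. I compared them by eye and did not measure them again. No check failed.

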